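Third hand for a headphone hook on a synth case

ROBOT

A 7-joint arm with a two-finger parallel gripper is mounted at the origin on the work surface. World frame = base frame: x ahead of the robot, y to its left, z up, the work surface at z = 0. Lengths are in m, angles in rad, forces in N, time in s.
With the tool pointing down it reaches from about 0.425 to 0.825 m from the base axis. Payload 3.6 kg.
Tool frame: the origin (TCP) lies on the centre line of the jaws, within the pads' length; the fingertips stand 14 mm ahead of it and the grasp point (between the pads) lies 5 mm behind it; z points along the fingers, y is the line along which they close (so a half turn about z gives the same grasp; the last joint's range is limited). The gripper opens to 93 mm and grips with 3 to 60 N. Pads are 15 mm wide; open, the fingers measure 128 mm over their backs; the gripper's body (75 mm by 188 mm) begins 65 mm behind the grasp point.
Start: joints at [-1.157, 0.615, -0.013, 1.423, 0.008, 1.103, -0.04], TCP at [0.277, 0.588, 0.233] pointing down, gripper open.
Joint ranges: [-3.12, 3.12], [-0.3, 2.06], [-1.34, 1.32], [0.26, 2.42], [-1.36, 4.5], [0.01, 1.98], [-2.84, 2.84]. Speed limits (rad/s): [2.79, 2.79, 3.14, 3.14, 3.14, 3.14, 3.14].

INTERFACE

Orientations are given as a unit quaternion [x, y, z, w].
In Python, from station import r, cams, workorder gives the robot as it stands.
- The arm moves only by the shell command python3 -m inch 'ROWS' [FORCE]. ROWS is a JSON object of lists of equal length, an entry for each row: "delta_pos": the shift along the tool's x, y, z in cm, a list of three; "angular": the turn, a rotation vector about the tool's x, y, z in rad, a list of three; "claw": the gripper command: -1 is shut, 1 is fully open, values between are in proportion. In form: {"delta_pos": [[dx, dy, dz], ...], "angular": [[wx, wy, wz], ...], "claw": [claw, ...]}. A call has 1 to 12 rows; each row is the pose to reach, as a shift and turn from the pose commanded when the call began, along the tool's axes at that moment; what a row does not reach only later rows make up. A row lasts 1/8 s, in which the tool goes at most 62.5 mm and 10.7 degrees, less where a joint would pass 70% of its speed; a pose out of reach is approached as far as the arm can. A call with a gripper value outside its range is refused whole. The fingers move at their own pace and stop on an object; FORCE is the grip in N (left out, the last holds). Time passes only in rows, so rows that repeat a pose let the fingers close. It gives the time, the measured TCP pose, the force, the opening and the grip force at its end, in the units of the state.
- r.get_state(): the state, without advancing time (a new reading comes with each control period).
- cams.read_camera(name): name is "scene" or "top" or "wrist"; returns a dict with "img" (420x560x3 uint8, red, green, blue), "fovy" (degrees; the focal length in pixels is half the picture's height over the tangent of half this angle, whatever the lens; pixels are square), "cx", "cy" (the principal point, pixels), "xyz" and "orientation" of the camera in the world. Camera axes: x right, y down, z forward; pixel columns grow to the right and rows downward; lengths in m; the calibration is good to about 2 mm. A picture is of the moment at which its call begins. There is no depth.
- workorder.job_done(): hands the job in; it is judged then, once.
Trained networks look in a picture, given as the dict that the camera call returned (one of the last four; its "shot" number tells which), for a name from the list of things; names that differ only in an ending like _2 or _b are one class to them, and where a whole thing is asked for, a point or a joint stands for the part that bears it (a point fixed in the world has none). Each returns a list of dicts, best first, with "p" (0 to 1); they miss things now and then, are a little off and sometimes report something else, mostly with a low value. They report only what shows in the picture. A call takes as long as a camera call. They do not tell look-alikes from the thing itself.
- cams.find_in(target, picture): "centre" ([x, y, z] in m, in world coordinates, good to about 4 mm: the middle of the surface that is visible of it).
- cams.spot_point(target, picture): "centre" ([x, y, z] in m, in world coordinates, good to about 4 mm: a listed point, or the origin of a listed thing).
The state is a dict: "time_s": time; "q": joint angles; "joint_vel": joint speeds; "tau": joint torques, N m; "tcp_pos": TCP position; "tool_rot": TCP orientation; "contact_force": force on the tool from outside, world axes, zero at the start; "moment": the same for the moment, N m; "width": finger opening in m; "grip_force": force on a finger pad.
Only numpy, scipy, OpenCV 4.12 (cv2) and the standard library are available. Lean on these libraries where they do the work, as an engineer would, in place of code of your own. Each camera call takes 0.05 s, during which the arm holds its last target. There are 200 camera calls.

TASK

Pick up the wooden headphone hook, carry it to the sprung steel plate on the side of the plywood synth case, and press the hook's flat back squarely against it, upright and centred on the plate, so that a colleague can screw it on from behind. Push gently with about 10 newtons, so that the plate gives about half of its travel and never reaches its stop, keep that push steady for at least three seconds, and finish while still holding the hook pressed there. Leave the headphones, the mug and the screwdriver where they are.

Things in the scene. Friction and masses are not known exactly. Their poses are not given: they have to be found in the camera images.
- hook: Dark wooden headphone hook, loose, 110 to 220 g, standing upright. A straight saddle bar along x, 36 wide (y), 40 high; at its +x end an upright back plate 12 thick, 56 wide, 76 high; at its -x end a lip 12 thick, 58 high. 110 long overall. Origin: centre of the underside; x along the bar towards the back plate, z up. The back plate's outer (+x) face is the flat back.
- hook_grip (a point): Point inside the saddle bar, good to grip from above across its 36 mm width (fingers closing along the hook's y): 27 mm above the hook's underside, 60 mm from its flat back, 13 mm below the bar's top. The bar is free over 86 mm between lip and back plate. Axes as the hook's.
- hook_back (a point): Centre of the hook's flat back: 55 mm along +x from the hook's origin and 38 mm above its underside. Axes as the hook's; x points out of the back.
- case: Plywood gear case fixed to the table, 240 deep (x), 260 wide (y), 250 high; a black synthesizer (another 50 high) on top, set back 85 from the case's -x side. Origin: centre of the underside. Its -x side carries the steel plate and faces roughly to the robot's left.
- mount_face (a point): Centre of the outer face of the bare steel plate, 180 mm above the table, 30 mm in front of the case's -x side. Plate upright, 84 wide (y), 100 high (z), 6 thick, on four rubber buffers. Axes as the case's: x points into the case (the way to push), z up. It moves with the plate.
- mount (a joint): How far the steel plate is pressed in towards the case, in m: 0 at rest, stop at 0.020. Spring of 1 N per mm, without preload: 0.010 means a push of 10 N.
- headphones: Black headphones lying on the table, about 180 x 180, 50 high; bystander. Origin: under the middle of the band's arc.
- mug: White mug, 80 across, 92 high; bystander. Origin: centre of the underside.
- screwdriver: Screwdriver lying on the table; bystander. Origin: on its underside, handle to -x.
Not all that is in view belongs to the job. Leave any purple or red look-alike of the hook alone.

How it is judged:
On the way, in this order (a step that is already met when the one before it is completed fails the run):
1. the hook is lifted clear of the table in the gripper (height (world z) of hook above 0.04 m and contact force between hook and the fingers above 2 N), for 0.2 s.
2. the hook is held upright, flush and centred against the steel plate with a steady push of 6 to 14 N for 2.5 s (contact force between hook and case between 6 and 14 N and value of joint mount between 0.006 and 0.014 m and y of hook_back in the frame of mount_face between -0.008 and 0.008 m and z of hook_back in the frame of mount_face between -0.008 and 0.008 m and angle between the x axis of hook and the x axis of mount_face, either way round below 0.09 rad and angle between hook's own z axis and vertical below 0.09 rad and contact force between hook and the fingers above 2 N and linear speed of hook below 0.01 m/s), for 2.5 s.
At the end, for the whole second after the job is handed in: The gripper still holds the hook with its flat back against the steel plate: push 6 to 14 N, plate 6 to 14 mm in, back centred within 8 mm sideways and in height, square to the plate and upright within 0.09 rad (5 degrees), at rest (under 10 mm/s) (all of step 2); the arm keeps its last pose, push and grip.
It fails at once if the plate is shoved to its stop (more than 18.5 mm in) (value of joint mount above 0.0185 m).
It fails at once if the headphones moved more than 20 mm (distance of headphones from where it was at the start of the episode above 0.02 m).
It fails at once if the mug moved more than 20 mm (distance of mug from where it was at the start of the episode above 0.02 m).
It fails at once if the screwdriver moved more than 20 mm (distance of screwdriver from where it was at the start of the episode above 0.02 m).
It also fails if it takes over 48 s, if anything falls off the work surface, if the arm or the gripper's body presses on something with over 40 N, if the wrist force passes 120 N, or if a joint passes its speed limit or range.

## Working session

There is one attempt and no reset: what is moved stays moved. The work goes in short steps, Python scripts to look and compute and a shell command to move; the robot and the scene stay as the last step left them, time stands still between calls to the robot, and variables do not carry over. Pictures are saved under pics/ and viewed, at most 10 in all, crops included, and the job is handed in when it is done.

```bash
mkdir -p pics; ls; cat > h.py <<'E'
import numpy as np, cv2
from station import r, cams, workorder
from scipy.spatial.transform import Rotation as R
def tool():
    s=r.get_state(); return np.array(s['tcp_pos']),R.from_quat(s['tool_rot']),s
E
python3 - <<'E'
from h import *
p,q,s=tool(); print(s['time_s'],p,q.as_matrix().round(3).tolist(),s['width'],s['contact_force'])
ims=[]
for c in ['scene','top']:
    d=cams.read_camera(c); ims.append(d['img'])
    print(c,np.round(d['xyz'],3))
    for t in ['hook_grip','hook_back','hook','mount_face','case','headphones','mug','screwdriver']:
        print(t,[(np.round(o['centre'],3).tolist(),round(o['p'],2)) for o in cams.spot_point(t,d)[:3]])
    cv2.imwrite(f'pics/{c}0.png',d['img'][:,:,::-1])
E
```

```text
pics
0.0 [0.27700127 0.58720268 0.23149411] [[-0.904, 0.427, -0.001], [0.427, 0.904, -0.002], [-0.0, -0.003, -1.0]] 0.09296668754229578 [-0.44022171 -0.23592346 -0.3973633 ]
scene [ 1.462 -0.335  0.886]
hook_grip [([0.536, 0.242, 0.025], 0.89), ([0.383, 0.28, 0.03], 0.68), ([0.65, 0.126, 0.029], 0.66)]
hook_back [([0.506, 0.188, 0.036], 0.94), ([0.421, 0.244, 0.034], 0.73), ([0.505, 0.083, 0.039], 0.62)]
hook [([0.532, 0.239, 0.001], 0.97), ([0.383, 0.275, 0.002], 0.97), ([0.456, 0.057, -0.0], 0.63)]
mount_face [([0.618, -0.181, 0.182], 0.78)]
case [([0.622, -0.327, 0.002], 0.58)]
headphones [([0.559, 0.473, -0.003], 0.79)]
mug []
screwdriver [([0.821, -0.01, 0.001], 0.59), ([0.56, 0.474, 0.001], 0.4)]
top [0.451 0.072 1.199]
hook_grip [([0.54, 0.245, 0.026], 0.82), ([0.644, 0.128, 0.029], 0.77), ([0.383, 0.283, 0.026], 0.72)]
hook_back [([0.592, 0.125, 0.035], 0.77), ([0.429, 0.244, 0.034], 0.75), ([0.507, 0.087, 0.044], 0.71)]
hook [([0.383, 0.276, 0.001], 0.81), ([0.533, 0.238, 0.001], 0.66), ([0.458, 0.055, 0.0], 0.63)]
mount_face [([0.617, -0.177, 0.178], 0.64)]
case []
headphones []
mug [([0.778, 0.22, -0.002], 0.9)]
screwdriver [([0.617, -0.176, 0.178], 0.73)]
```

View pics/top0.png

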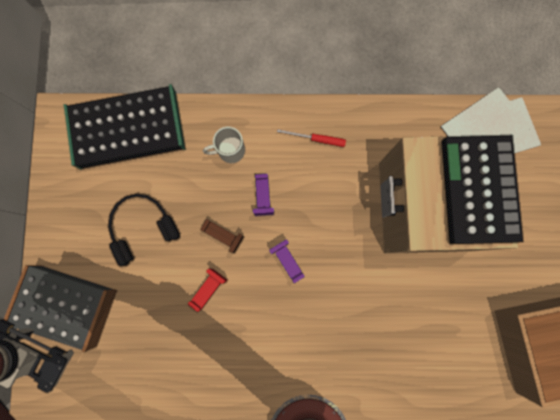

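View pics/scene0.png

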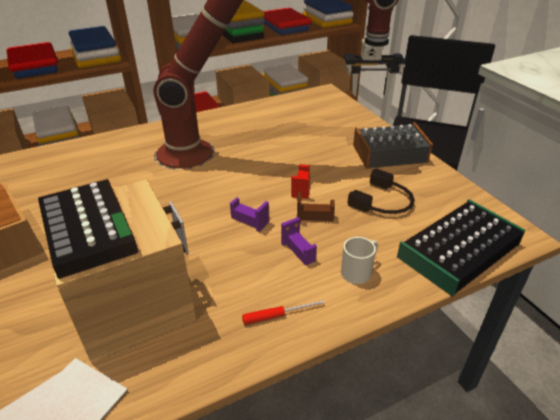

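The top view shows the brown hook at (222,235), with its wide back plate at the lower right end (237,242). The purple hooks at (263,195) and (287,262) and the red one at (208,290) are look-alikes. The steel plate is at (392,195) and its case edge is nearly vertical. The scene view shows the brown hook at (317,210), which agrees.

```bash
cat >> h.py <<'E'
def togo(pos,yawdeg):
    """delta (cm, tool axes) and rotvec (tool axes) to a tool-down pose with tool x at yawdeg"""
    p,q,s=tool()
    t=R.from_euler('z',yawdeg,degrees=True)*R.from_euler('x',180,degrees=True)
    return (q.inv().apply(np.array(pos)-p)*100).round(2),(q.inv()*t).as_rotvec().round(3)
E
python3 - <<'E'
from h import *
print(togo([.538,.244,.20],63))
E
```

```text
(array([-38.25, -19.98,   3.27]), array([-0.   ,  0.   ,  1.601]))
```

```bash
python3 -m inch '{"delta_pos":[[-5,-2.6,0],[-9,-4.7,0],[-13,-6.8,0],[-17,-8.9,0],[-21,-11,0.5],[-25,-13.1,1],[-29,-15.1,1.5],[-33,-17.2,2],[-36,-18.8,2.5],[-38.2,-20,3],[-38.2,-20,3.2],[-38.2,-20,3.2]],"angular":[[0,0,0.16],[0,0,0.32],[0,0,0.48],[0,0,0.64],[0,0,0.8],[0,0,0.96],[0,0,1.12],[0,0,1.28],[0,0,1.44],[0,0,1.6],[0,0,1.6],[0,0,1.6]],"claw":[0.6,0.6,0.6,0.6,0.6,0.6,0.6,0.6,0.6,0.6,0.6,0.6]}' 25
python3 - <<'E'
from h import *
p,q,s=tool(); print(p,q.as_euler('xyz',degrees=True))
for c in ['wrist','scene','top']:
    d=cams.read_camera(c)
    for t in ['hook_grip','hook_back','hook']+(['mount_face'] if c!='wrist' else []):
        print(c,t,[(np.round(o['centre'],3).tolist(),round(o['p'],2)) for o in cams.spot_point(t,d)[:4]])
    if c=='wrist': cv2.imwrite('pics/wrist1.png',d['img'][:,:,::-1]); print(d['xyz'],R.from_quat(d['orientation']).as_matrix().round(3).tolist(),d['fovy'])
E
```

```text
time_s: 2.4
tcp_pos: [0.5365, 0.2457, 0.2004]
tool_rot: [0.851, 0.525, -0.0, -0.001]
contact_force: [0.6, -0.4, 0.6]
width: 0.0744
grip_force: 0.0
[0.53650149 0.24565748 0.20041657] [-1.79901983e+02 -2.33883272e-02  6.33147109e+01]
wrist hook_grip [([0.38, 0.279, 0.024], 0.95), ([0.648, 0.128, 0.029], 0.79), ([0.538, 0.242, 0.027], 0.68)]
wrist hook_back [([0.504, 0.191, 0.036], 0.89), ([0.505, 0.083, 0.039], 0.73), ([0.428, 0.24, 0.039], 0.58)]
wrist hook [([0.382, 0.276, 0.003], 0.89), ([0.538, 0.239, 0.002], 0.69), ([0.646, 0.128, -0.0], 0.67), ([0.459, 0.052, 0.001], 0.6)]
[0.56732397 0.30677461 0.35223557] [[0.893, -0.435, -0.115], [-0.45, -0.865, -0.223], [-0.002, 0.25, -0.968]] 70.27830000564802
scene hook_grip [([0.382, 0.278, 0.027], 0.92), ([0.536, 0.24, 0.026], 0.88), ([0.647, 0.127, 0.027], 0.88), ([0.454, 0.054, 0.025], 0.88)]
scene hook_back [([0.425, 0.242, 0.036], 0.98), ([0.505, 0.083, 0.037], 0.93), ([0.504, 0.186, 0.035], 0.89), ([0.595, 0.126, 0.038], 0.86)]
scene hook [([0.458, 0.056, -0.0], 0.76), ([0.646, 0.122, 0.001], 0.74), ([0.53, 0.24, -0.001], 0.71), ([0.385, 0.278, 0.002], 0.66)]
scene mount_face [([0.612, -0.179, 0.18], 0.96)]
top hook_grip [([0.384, 0.282, 0.026], 0.95), ([0.644, 0.128, 0.03], 0.87), ([0.537, 0.243, 0.027], 0.75), ([0.458, 0.054, 0.027], 0.57)]
top hook_back [([0.504, 0.086, 0.04], 0.9), ([0.507, 0.191, 0.038], 0.88), ([0.429, 0.246, 0.033], 0.72), ([0.59, 0.124, 0.034], 0.71)]
top hook [([0.532, 0.24, 0.0], 0.87), ([0.458, 0.058, -0.0], 0.59), ([0.643, 0.126, -0.0], 0.57), ([0.384, 0.276, 0.003], 0.56)]
top mount_face [([0.617, -0.176, 0.182], 0.76)]
```

View pics/wrist1.png

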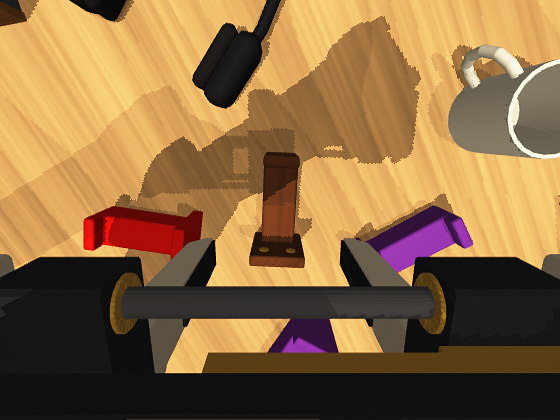

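The wrist view shows the brown hook centred between the fingers. Its lip top is at (264–299,154) and its back plate top at (252–303,234). The look-alikes lie outside the fingers.

```bash
cat >> h.py <<'E'
def ray(d,uv,z):
    f=d['img'].shape[0]/2/np.tan(np.radians(d['fovy'])/2)
    v=R.from_quat(d['orientation']).apply([(uv[0]-d['cx'])/f,(uv[1]-d['cy'])/f,1]); c=np.array(d['xyz'])
    return c+v*(z-c[2])/v[2]
E
python3 - <<'E'
from h import *
d=cams.read_camera('wrist')
a=[ray(d,u,.058) for u in [(264,154),(299,153)]]; b=[ray(d,u,.076) for u in [(252,234.5),(303,234)]]
print(a,b); v=sum(b)/2-sum(a)/2; print('yaw',np.degrees(np.arctan2(v[1],v[0])),np.linalg.norm(v[:2]),np.linalg.norm(b[0]-b[1]),np.linalg.norm(a[0]-a[1]))
w=b[1]-b[0]; print('plate perp yaw',np.degrees(np.arctan2(w[1],w[0])))
# top camera: case edges
d=cams.read_camera('top'); cv2.imwrite('pics/case.png',cv2.resize(d['img'][120:265,340:540,::-1],None,fx=4,fy=4,interpolation=cv2.INTER_CUBIC))
print(togo([.5365,.2425,.022],63))
E
```

```text
[array([0.5471916 , 0.29292445, 0.058     ]), array([0.57793681, 0.278339  , 0.058     ])] [array([0.50201476, 0.23024713, 0.076     ]), array([0.54669859, 0.20807858, 0.076     ])]
yaw -119.8910848311745 0.07666762828365802 0.049880744392934585 0.03402943856563053
plate perp yaw -26.386943211374113
(array([-0.17, -0.02, 17.86]), array([-0.   ,  0.   ,  0.001]))
```

View pics/case.png

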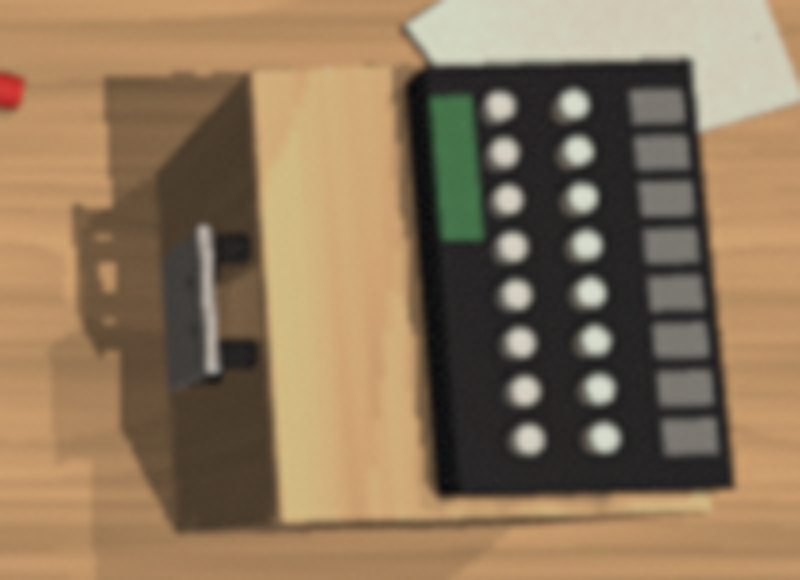

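The crop shows the case's top edge from (250,73) to (280,523), its lower edge from (280,523) to (712,505) and the plate's top edge from (203,226) to (215,375). All are in 4x crop pixels, offset (340,120).

```bash
python3 - <<'E'
from h import *
d=cams.read_camera('top')
def seg(a,b,z,n=90):
    A,B=[ray(d,(340+u/4-.375,120+v/4-.375),z) for u,v in (a,b)]
    w=B-A; print(A.round(3),B.round(3),np.linalg.norm(w).round(3),'case x yaw',np.degrees(np.arctan2(w[1],w[0]))+n)
seg((250,73),(280,523),.25); seg((280,523),(712,505),.25,0); seg((690,62),(733,487),.30); seg((412,72),(690,62),.3,0); seg((437,492),(733,487),.3,0)
seg((203,226),(215,375),.23)
E
python3 -m inch '{"delta_pos":[[-0.2,0,4],[-0.2,0,8],[-0.2,0,12],[-0.2,0,15],[-0.2,0,17],[-0.2,0,17.8],[-0.2,0,17.8],[-0.2,0,17.8],[-0.2,0,17.8],[-0.2,0,17.8],[-0.2,0,17.8],[-0.2,0,17.8]],"angular":[[0,0,0.02],[0,0,0.02],[0,0,0.02],[0,0,0.02],[0,0,0.02],[0,0,0.02],[0,0,0.02],[0,0,0.02],[0,0,0.02],[0,0,0.02],[0,0,0.02],[0,0,0.02]],"claw":[0.6,0.6,0.6,0.6,0.6,0.6,0.6,-1,-1,-1,-1,-1]}' 30
```

```text
[ 0.741 -0.202  0.25 ] [ 0.484 -0.21   0.25 ] 0.258 case x yaw -88.20423061355683
[ 0.484 -0.21   0.25 ] [ 0.495 -0.45   0.25 ] 0.24 case x yaw -87.35308970314674
[ 0.733 -0.427  0.3  ] [ 0.502 -0.434  0.3  ] 0.231 case x yaw -88.28218639666943
[ 0.727 -0.276  0.3  ] [ 0.733 -0.427  0.3  ] 0.152 case x yaw -87.64364844650983
[ 0.499 -0.278  0.3  ] [ 0.502 -0.434  0.3  ] 0.156 case x yaw -88.76309368998587
[ 0.656 -0.177  0.23 ] [ 0.569 -0.182  0.23 ] 0.087 case x yaw -87.1680399085567
time_s: 4.75
tcp_pos: [0.5365, 0.2423, 0.0228]
tool_rot: [0.857, 0.515, 0.0, -0.0]
contact_force: [-0.3, -0.3, 1.8]
width: 0.0357
grip_force: 29.9
```

```bash
python3 -m inch '{"delta_pos":[[0,0,-1],[0,0,-3],[0,0,-6],[0,0,-9],[0,0,-12],[0,0,-13.5],[0,0,-14.2],[0,0,-14.2]],"angular":[[0,0,0],[0,0,0],[0,0,0],[0,0,0],[0,0,0],[0,0,0],[0,0,0],[0,0,0]],"claw":[-1,-1,-1,-1,-1,-1,-1,-1]}' 30
python3 - <<'E'
from h import *
p,q,s=tool()
print(q.as_euler('xyz',degrees=True))
for c in ['wrist','scene','top']:
    d=cams.read_camera(c)
    for t in ['hook_grip','hook_back','hook']:
        print(c,t,[(np.round(o['centre'],3).tolist(),q.inv().apply(np.array(o['centre'])-p).round(3).tolist(),round(o['p'],2)) for o in cams.spot_point(t,d) if o['centre'][2]>.08])
print(togo([.610,-.056,.165],92))
E
```

```text
time_s: 5.75
tcp_pos: [0.5363, 0.2422, 0.1643]
tool_rot: [0.857, 0.515, -0.0, -0.0]
contact_force: [0.2, 0.5, -1.4]
width: 0.036
grip_force: 29.9
[-1.79971210e+02  3.23410453e-02  6.19283310e+01]
wrist hook_grip [([0.535, 0.241, 0.167], [-0.002, -0.0, -0.003], 0.73)]
wrist hook_back []
wrist hook [([0.537, 0.236, 0.145], [-0.005, 0.003, 0.019], 0.95)]
scene hook_grip [([0.538, 0.24, 0.166], [-0.001, 0.002, -0.002], 0.74)]
scene hook_back [([0.502, 0.185, 0.18], [-0.067, -0.003, -0.015], 0.59)]
scene hook [([0.531, 0.238, 0.142], [-0.006, -0.003, 0.022], 0.82)]
top hook_grip [([0.538, 0.245, 0.17], [0.004, 0.001, -0.005], 0.83)]
top hook_back [([0.508, 0.191, 0.18], [-0.059, -0.001, -0.016], 0.82)]
top hook [([0.53, 0.242, 0.141], [-0.003, -0.005, 0.023], 0.74)]
(array([-22.85,  20.51,  -0.04]), array([-0.   ,  0.   , -0.525]))
```

```bash
python3 -m inch '{"delta_pos":[[-1.5,1.3,0],[-4,3.6,0],[-7,6.3,0],[-10,9,0],[-13,11.7,0],[-16,14.4,0],[-19,17,0],[-21.5,19.3,0],[-22.8,20.5,0],[-22.8,20.5,0],[-22.8,20.5,0]],"angular":[[0,0,-0.03],[0,0,-0.1],[0,0,-0.16],[0,0,-0.23],[0,0,-0.3],[0,0,-0.37],[0,0,-0.43],[0,0,-0.49],[0,0,-0.525],[0,0,-0.525],[0,0,-0.525]],"claw":[-1,-1,-1,-1,-1,-1,-1,-1,-1,-1,-1]}' 30
python3 - <<'E'
from h import *
p,q,s=tool()
print(q.as_euler('xyz',degrees=True))
c=R.from_euler('z',-88,degrees=True)
for n in ['wrist','scene','top','wrist','scene','top']:
    d=cams.read_camera(n)
    for t in ['hook_grip','hook_back','hook','mount_face','case']:
        for o in cams.spot_point(t,d):
            if o['centre'][2]>.08 or t=='case': print(n,t,np.round(o['centre'],3).tolist(),'case-frame rel tcp',c.inv().apply(np.array(o['centre'])-p).round(3).tolist(),round(o['p'],2))
    cv2.imwrite(f'pics/{n}2.png',d['img'][:,:,::-1])
E
```

```text
time_s: 7.72
tcp_pos: [0.6099, -0.0538, 0.1645]
tool_rot: [0.694, 0.72, 0.0, -0.001]
contact_force: [0.2, 0.1, -1.2]
width: 0.0361
grip_force: 29.9
[-1.79967790e+02 -7.81874521e-02  9.20600717e+01]
wrist hook_grip [0.609, -0.056, 0.168] case-frame rel tcp [0.002, -0.001, 0.004] 0.61
wrist hook [0.612, -0.061, 0.144] case-frame rel tcp [0.007, 0.002, -0.021] 0.84
scene hook_grip [0.61, -0.055, 0.164] case-frame rel tcp [0.001, -0.0, -0.001] 0.97
scene hook_back [0.608, -0.116, 0.181] case-frame rel tcp [0.062, -0.004, 0.017] 0.6
scene mount_face [0.612, -0.179, 0.179] case-frame rel tcp [0.125, -0.002, 0.014] 0.63
scene case [0.62, -0.326, -0.001] case-frame rel tcp [0.272, 0.0, -0.166] 0.89
top hook_grip [0.612, -0.052, 0.165] case-frame rel tcp [-0.002, 0.002, 0.0] 0.73
top hook [0.606, -0.058, 0.144] case-frame rel tcp [0.004, -0.004, -0.021] 0.75
top mount_face [0.613, -0.178, 0.178] case-frame rel tcp [0.124, -0.001, 0.013] 0.81
wrist hook_grip [0.613, -0.057, 0.17] case-frame rel tcp [0.004, 0.003, 0.006] 0.93
wrist hook_back [0.614, -0.057, 0.171] case-frame rel tcp [0.004, 0.004, 0.006] 0.25
wrist hook [0.611, -0.059, 0.145] case-frame rel tcp [0.005, 0.001, -0.019] 0.66
scene hook_grip [0.612, -0.056, 0.164] case-frame rel tcp [0.003, 0.002, 0.0] 0.7
scene hook_back [0.611, -0.116, 0.18] case-frame rel tcp [0.062, -0.002, 0.016] 0.6
scene hook_back [0.613, -0.178, 0.18] case-frame rel tcp [0.124, -0.001, 0.015] 0.42
scene hook [0.607, -0.058, 0.138] case-frame rel tcp [0.004, -0.003, -0.026] 0.62
scene mount_face [0.615, -0.178, 0.182] case-frame rel tcp [0.125, 0.0, 0.018] 0.71
scene case [0.62, -0.327, 0.002] case-frame rel tcp [0.273, 0.0, -0.163] 0.67
top hook_grip [0.613, -0.056, 0.168] case-frame rel tcp [0.002, 0.003, 0.003] 0.61
top hook [0.609, -0.06, 0.139] case-frame rel tcp [0.007, -0.002, -0.026] 0.66
top mount_face [0.617, -0.179, 0.176] case-frame rel tcp [0.125, 0.003, 0.012] 0.68
```

View pics/wrist2.png

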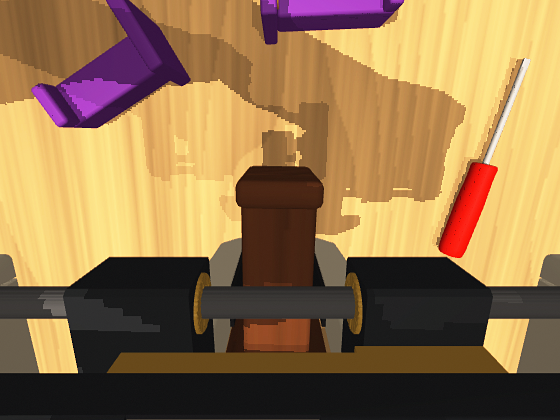

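```bash
python3 - <<'E'
import cv2
i=cv2.imread('pics/top2.png'); cv2.imwrite('pics/top2c.png',cv2.resize(i[130:260,310:430],None,fx=4.6,fy=4.6,interpolation=cv2.INTER_CUBIC))
E
```

```text
(no output)
```

View pics/top2c.png

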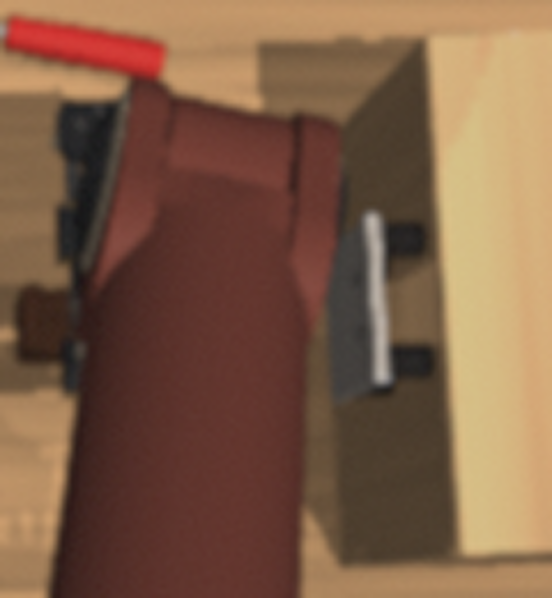

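The top crop shows the hook's lip at (45,325), in line with the plate at (378,300) in crop pixels, and free space ahead. The wrist view shows the bar held squarely. The network points agree: about 62 mm gap, and sideways and height offsets within about 2 mm.

```bash
python3 -m inch '{"delta_pos":[[-1,0,0],[-2.5,0,0],[-4,0,0],[-5,0,0],[-5.4,0,0],[-5.6,0,0],[-5.6,0,0],[-5.6,0,0]],"angular":[[0,0,0],[0,0,0],[0,0,0],[0,0,0],[0,0,0],[0,0,0],[0,0,0],[0,0,0]],"claw":[-1,-1,-1,-1,-1,-1,-1,-1]}' 40
python3 -m inch '{"delta_pos":[[-0.1,0,0],[-0.2,0,0],[-0.3,0,0],[-0.4,0,0],[-0.5,0,0],[-0.6,0,0],[-0.7,0,0],[-0.7,0,0],[-0.7,0,0]],"angular":[[0,0,0],[0,0,0],[0,0,0],[0,0,0],[0,0,0],[0,0,0],[0,0,0],[0,0,0],[0,0,0]],"claw":[-1,-1,-1,-1,-1,-1,-1,-1,-1]}' 40
```

```text
time_s: 10.52
tcp_pos: [0.6122, -0.1107, 0.1646]
tool_rot: [0.694, 0.72, 0.0, -0.0]
contact_force: [0.3, 1.0, -1.1]
width: 0.0357
grip_force: 39.8
time_s: 11.65
tcp_pos: [0.6123, -0.1184, 0.1647]
tool_rot: [0.695, 0.719, -0.0, -0.0]
contact_force: [-1.1, 0.6, -1.5]
width: 0.0357
grip_force: 39.8
```

```bash
python3 -m inch '{"delta_pos":[[-0.1,0,0],[-0.2,0,0],[-0.3,0,0],[-0.4,0,0],[-0.5,0,0],[-0.5,0,0],[-0.5,0,0]],"angular":[[0,0,0],[0,0,0],[0,0,0],[0,0,0],[0,0,0],[0,0,0],[0,0,0]],"claw":[-1,-1,-1,-1,-1,-1,-1]}' 40
```

```text
time_s: 12.52
tcp_pos: [0.6124, -0.1226, 0.1646]
tool_rot: [0.694, 0.72, 0.0, -0.001]
contact_force: [-1.0, 3.5, 0.0]
width: 0.0361
grip_force: 39.8
```

```bash
python3 -m inch '{"delta_pos":[[-0.1,0,0],[-0.2,0,0],[-0.3,0,0],[-0.4,0,0],[-0.5,0,0],[-0.5,0,0],[-0.5,0,0]],"angular":[[0,0,0],[0,0,0],[0,0,0],[0,0,0],[0,0,0],[0,0,0],[0,0,0]],"claw":[-1,-1,-1,-1,-1,-1,-1]}' 40
python3 - <<'E'
from h import *
p,q,s=tool(); F=[];M=[]
c=R.from_euler('z',-88,degrees=True)
for n in ['scene','top']*3:
    d=cams.read_camera(n); s=r.get_state(); F.append(s['contact_force']);M.append(s['moment'])
    for t in ['hook_back','hook','hook_grip','mount_face','case']:
        for o in cams.spot_point(t,d):
            if o['centre'][1]<-.05: print(n,t,'case-frame rel tcp',c.inv().apply(np.array(o['centre'])-p).round(3).tolist(),round(o['p'],2))
    cv2.imwrite(f'pics/{n}3.png',d['img'][:,:,::-1])
print(np.mean(F,0),np.std(F,0),np.mean(M,0),p)
i=cv2.imread('pics/scene3.png'); cv2.imwrite('pics/scene3c.png',cv2.resize(i[150:310,100:290],None,fx=3.6,fy=3.6,interpolation=cv2.INTER_CUBIC))
E
```

```text
time_s: 13.4
tcp_pos: [0.6124, -0.1258, 0.1646]
tool_rot: [0.694, 0.72, 0.001, -0.002]
contact_force: [-2.5, 6.6, 1.7]
width: 0.0357
grip_force: 39.8
scene hook_back case-frame rel tcp [0.062, -0.002, 0.013] 0.75
scene hook case-frame rel tcp [0.005, -0.003, -0.021] 0.91
scene mount_face case-frame rel tcp [0.062, -0.004, 0.017] 0.71
scene case case-frame rel tcp [0.202, -0.001, -0.161] 0.79
scene case case-frame rel tcp [0.004, -0.001, -0.024] 0.59
top hook case-frame rel tcp [0.003, -0.001, -0.024] 0.71
top hook_grip case-frame rel tcp [-0.002, 0.002, 0.004] 0.83
scene hook_back case-frame rel tcp [0.062, -0.005, 0.014] 0.71
scene hook case-frame rel tcp [0.005, -0.004, -0.024] 0.9
scene hook_grip case-frame rel tcp [0.001, 0.001, 0.002] 0.83
scene mount_face case-frame rel tcp [0.06, -0.0, 0.015] 0.63
scene case case-frame rel tcp [0.201, -0.001, -0.161] 0.57
top hook case-frame rel tcp [0.005, -0.005, -0.021] 0.82
top hook_grip case-frame rel tcp [0.0, 0.002, 0.003] 0.76
scene hook_back case-frame rel tcp [0.062, -0.001, 0.014] 0.7
scene hook case-frame rel tcp [0.003, -0.003, -0.024] 0.73
scene hook_grip case-frame rel tcp [-0.001, 0.001, 0.002] 0.71
scene mount_face case-frame rel tcp [0.06, -0.004, 0.016] 0.74
scene case case-frame rel tcp [0.202, 0.002, -0.162] 0.6
top hook case-frame rel tcp [0.002, -0.0, -0.021] 0.68
top hook_grip case-frame rel tcp [-0.003, 0.004, 0.001] 0.62
[-2.49214578  6.88317602  1.1120863 ] [0.44675686 0.17358242 0.3059749 ] [1.27327914 0.47370141 0.08348934] [ 0.61242092 -0.12581806  0.16460801]
```

View pics/scene3c.png

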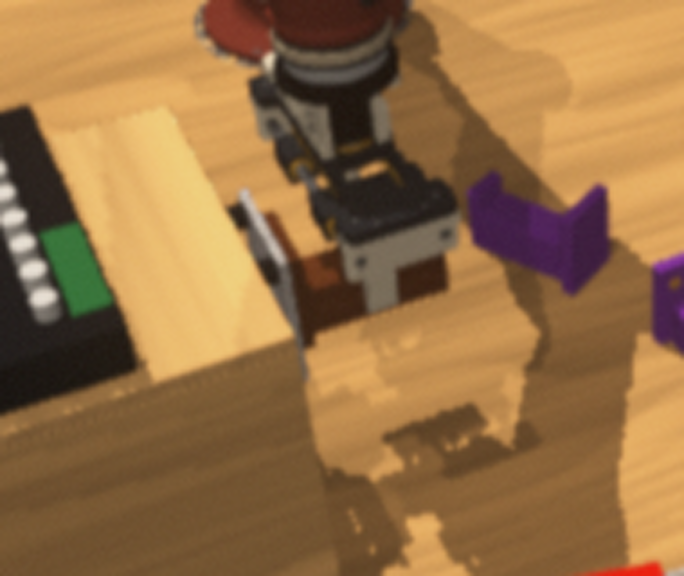

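The scene crop shows the hook's back plate flush against the steel plate at about (285,270), upright. The push is now about 7 N, so I add the rest and hold.

```bash
python3 -m inch '{"delta_pos":[[-0.1,0,0],[-0.2,0,0],[-0.3,0,0],[-0.4,0,0],[-0.4,0,0],[-0.4,0,0],[-0.4,0,0],[-0.4,0,0],[-0.4,0,0],[-0.4,0,0],[-0.4,0,0],[-0.4,0,0]],"angular":[[0,0,0],[0,0,0],[0,0,0],[0,0,0],[0,0,0],[0,0,0],[0,0,0],[0,0,0],[0,0,0],[0,0,0],[0,0,0],[0,0,0]],"claw":[-1,-1,-1,-1,-1,-1,-1,-1,-1,-1,-1,-1]}' 40
python3 - <<'E'
from h import *
p,q,s=tool(); F=[]
c=R.from_euler('z',-88,degrees=True)
for n in ['scene']*4+['top']*2:
    d=cams.read_camera(n); F.append(r.get_state()['contact_force'])
    for t in ['hook_back','hook','mount_face']:
        for o in cams.spot_point(t,d):
            if o['centre'][1]<-.05: print(n,t,c.inv().apply(np.array(o['centre'])-p).round(3).tolist(),round(o['p'],2))
print(np.mean(F,0),p,q.as_euler('xyz',degrees=True))
E
```

```text
time_s: 16.7
tcp_pos: [0.6122, -0.1283, 0.1646]
tool_rot: [0.694, 0.72, 0.001, -0.003]
contact_force: [-4.3, 9.3, 2.6]
width: 0.0356
grip_force: 39.9
scene hook_back [0.058, -0.003, 0.012] 0.91
scene hook [0.006, -0.006, -0.024] 0.82
scene mount_face [0.06, -0.002, 0.014] 0.72
scene hook_back [0.062, -0.003, 0.015] 0.67
scene hook [0.002, -0.002, -0.023] 0.84
scene hook_back [0.062, -0.002, 0.013] 0.76
scene hook [0.001, -0.003, -0.022] 0.87
scene mount_face [0.062, 0.0, 0.013] 0.77
scene hook_back [0.061, -0.003, 0.017] 0.67
scene hook [0.007, -0.003, -0.022] 0.94
scene hook [0.0, -0.001, -0.002] 0.34
scene mount_face [0.062, -0.001, 0.017] 0.74
top hook [0.002, -0.002, -0.024] 0.59
top hook [0.003, -0.001, -0.023] 0.64
[-3.82587362  9.42580351  2.29354371] [ 0.6122065  -0.12826884  0.16461119] [-179.86872238   -0.33730826   92.16444481]
```

```bash
for k in 1 2 3; do python3 -m inch '{"delta_pos":[[0,0,0],[0,0,0],[0,0,0],[0,0,0],[0,0,0],[0,0,0],[0,0,0],[0,0,0],[0,0,0],[0,0,0],[0,0,0],[0,0,0]],"angular":[[0,0,0],[0,0,0],[0,0,0],[0,0,0],[0,0,0],[0,0,0],[0,0,0],[0,0,0],[0,0,0],[0,0,0],[0,0,0],[0,0,0]],"claw":[-1,-1,-1,-1,-1,-1,-1,-1,-1,-1,-1,-1]}' 40; done
```

```text
time_s: 19.4
tcp_pos: [0.6122, -0.1283, 0.1646]
tool_rot: [0.694, 0.72, 0.001, -0.003]
contact_force: [-3.9, 9.1, 2.6]
width: 0.0363
grip_force: 39.9
time_s: 20.9
tcp_pos: [0.6122, -0.1282, 0.1646]
tool_rot: [0.694, 0.72, 0.001, -0.003]
contact_force: [-3.1, 9.3, 3.0]
width: 0.0359
grip_force: 39.9
time_s: 22.4
tcp_pos: [0.6122, -0.1282, 0.1646]
tool_rot: [0.694, 0.72, 0.001, -0.003]
contact_force: [-4.3, 9.3, 3.0]
width: 0.0359
grip_force: 39.9
```

```bash
python3 -c "
from station import workorder
print(workorder.job_done())"
```

```text
the job is handed in; nothing more can be done
None
```

I handed the job in with the hook still gripped and pressed upright against the steel plate: about 9.3 N, plate about 9 mm in, held steady for over 5 s, and centred to about 3 mm by the camera estimates; the hand-in returned no verdict.

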